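Tuck the trim strip under the trunk's woven lap and hold it down

TASK

Take the trim strip by its dark wooden rail, lay it flat on the bare plywood slope of the trunk shell below the burgundy lap, tongue uphill, then slide it up under the lap, centred between the side cheeks and square to the edge, until the blue leading band is just covered, without lifting the lap. Finish while still holding the strip pressed flat against the slope, with a firm but gentle push (about 10 N), and do not let go. Leave the other things on the bench where they are.

Things in the scene. Friction and masses are not known exactly. Their poses are not given: they have to be found in the camera images.
- strip: Loose trim strip of about 0.14 kg: a dark wooden rail (14 mm thick along its x, 110 mm long along its y, 36 mm tall) with a flat aluminium tongue 4 mm thick, 110 mm wide, that sticks out 70 mm from the rail's foot on the +x side, its underside level with the rail's. The last 25 mm of the tongue are painted blue on top. Origin: centre of the rail's underside; x towards the tongue's free edge, z up out of the tongue's top. It starts flat on the bench.
- strip_tip (a point): Middle of the tongue's free edge, at its underside: 77 mm along +x from the strip's origin. Axes as the strip's.
- shell: The plywood trunk shell, a board 210 mm (uphill) by 200 mm wide on a wooden rest, sloping 0.24 rad. Origin: centre of its top face, about 75 mm above the bench; x points uphill (roughly away from the robot), y across to the left, z square out of the board. It stands on rubber springs: it sinks straight along its -z by about 1 mm for every 2 N beyond the first 1.5 N or so, at most 12 mm.
- mouth (a point): Point on the board's top face straight under the middle of the lap's downhill edge, 45 mm uphill of the shell's origin; axes as the shell's. Downhill of it 150 mm of board lie bare. Uphill of it is the gap under the lap: 7 mm high, 156 mm wide between two dark side cheeks, closed by a batten 52 mm in.
- lap_edge (a point): Middle of the lap's downhill edge, on its top face: 11 mm off the board when the lap lies down.
- lap (a joint): Angle of the lap (rad): a stiff burgundy woven panel, 52 mm uphill, 184 mm wide, 4 mm thick, brass-edged, lightly sprung and hinged along its uphill edge. 0 = lying on its cheeks; grows as its downhill edge is lifted (0.08 is 4 mm).
- spool: White tapered thread spool standing, 60 mm wide, 75 mm tall; origin under its centre. Leave alone.
- cup: White plastic cup, 72 mm wide, 70 mm tall; origin under its centre. Leave alone.
- glue: Amber glue jar with black cap, 60 mm wide, 70 mm tall; origin under its centre. Leave alone.
- mallet: Hammer with pale wooden handle, lying. Leave alone.
- driver: Orange-handled screwdriver, lying. Leave alone.
- stone: Green whetstone block 90 x 45 x 22 mm, lying near the robot; origin under its centre. Leave alone.
Mind the look-alikes: they are no part of the job. What is shaped like the strip but purple or turquoise is not meant.

How it is judged:
On the way:
1. the strip lies flat on the bare slope, tongue uphill, its tip still short of the lap (contact force between strip and shell above 0.3 N and angle between the z axis of strip and the z axis of shell, either way round below 0.08 rad and z of strip_tip in the frame of mouth below 0.004 m and z of strip in the frame of mouth below 0.005 m and x of strip_tip in the frame of mouth between -0.09 and -0.002 m and x of strip in the frame of mouth below -0.06 m), for 0.15 s.
At the end, for the whole second after the job is handed in: Tongue tip 21-38 mm under the lap, within 20 mm of centre and 0.12 rad of square; strip flat on the board (0.08 rad, 4-5 mm), lap down (under 0.04 rad); fingers on the strip (over 2 N), pressing it on the board with 4 to 25 N (more than its weight), at rest (x of strip_tip in the frame of mouth between 0.021 and 0.038 m and y of strip_tip in the frame of mouth between -0.02 and 0.02 m and angle between the x axis of strip and the x axis of shell, either way round below 0.12 rad and angle between the z axis of strip and the z axis of shell, either way round below 0.08 rad and z of strip_tip in the frame of mouth between -0.004 and 0.004 m and z of strip in the frame of mouth below 0.005 m and value of joint lap below 0.04 rad and contact force between strip and shell between 4 and 25 N and contact force between the fingers and strip above 2 N and linear speed of strip below 0.02 m/s); the arm keeps its last pose, push and grip.
It fails at once if the lap is lifted (more than 0.08 rad, 4 mm at its edge) (value of joint lap above 0.08 rad).
It fails at once if the strip is pressed on the shell with more than 40 N (contact force between strip and shell above 40 N).
It fails at once if another thing on the bench is moved by more than 40 mm (distance of any of spool, cup, glue, mallet, driver, stone from where it was at the start of the episode above 0.04 m).
It also fails if it takes over 45 s, if anything falls off the work surface, if the arm or the gripper's body presses on something with over 40 N, if the wrist force passes 120 N, or if a joint passes its speed limit or range.

ROBOT

A 7-joint arm with a two-finger parallel gripper is mounted at the origin on the work surface. World frame = base frame: x ahead of the robot, y to its left, z up, the work surface at z = 0. Lengths are in m, angles in rad, forces in N, time in s.
With the tool pointing down it reaches from about 0.425 to 0.925 m from the base axis. Payload 6.8 kg.
Tool frame: the origin (TCP) lies on the front face of the gripper's body, between the roots of the fingers; the fingertips stand 73 mm ahead of it and the grasp point (between the pads) lies 54 mm ahead of it (env.nose_length is the distance from the TCP to the fingertips, in m); z points along the fingers, y is the direction in which the jaws open and shut (so a half turn about z gives the same grasp; the last joint's range is limited). The gripper opens to 85 mm and grips with 20 to 120 N. Pads are 22 mm wide; open, the fingers measure 114 mm over their backs; the gripper's body (76 mm by 85 mm) begins 54 mm behind the grasp point. The pads swing forward as they close: fully open they stand 13 mm farther back than shut.
Start: joints at [1.068, 0.477, 0.022, 1.555, -0.011, 1.109, -0.083], TCP at [0.26, -0.623, 0.304] pointing down, gripper open.
Joint ranges: [-2.96, 2.96], [-0.34, 2.1], [-1.41, 1.46], [0.24, 2.44], [-1.37, 4.51], [0.17, 1.92], [-2.96, 2.96]. Speed limits (rad/s): [2.39, 2.39, 3.14, 3.14, 3.14, 3.14, 3.14].

INTERFACE

Orientations are given as a unit quaternion [w, x, y, z].
In Python, from cell import env, kin, camera, calibration, job gives the robot as it stands. The module is installed in compiled form; this text tells all that it offers. Calls block until the motion is done:
- env.reach(position, orientation): joint-space move of the TCP to a pose.
- env.movel(position, velocity=0.15, rot=None, stop_force=None): straight line of the TCP; rot=None keeps the orientation; velocity is the mean speed in m/s. With stop_force (N) it stops when the force on the tool has changed by that much, and returns True; else False.
- env.goto_joints(angles): joint-space move.
- env.grip(opening, f_grip=None): finger opening in m; f_grip is the grip in N (None keeps the last); returns when the fingers have stopped.
- env.dwell(seconds).
- kin.inverse_kinematics(position, orientation): joint angles nearest the present ones, or None.
- env.get_state(): the state.
- camera(name): name is "side" or "top"; returns (picture, depth): 420x560x3 uint8, blue, green, red; 420x560 float32, m along the optical axis (not along the pixel's ray), 0 where there is no reading.
- calibration(name): a dict with "fx", "fy", "cx", "cy" (pixels), "rvec" (rotation vector, rad) and "tvec" (3), from world to camera coordinates, as OpenCV has them. Camera axes: x right, y down, z forward; pixel columns grow to the right and rows downward; lengths in m; the calibration is good to about 2 mm. A picture is of the moment at which its call begins. calibration takes no time and is no camera call.
A pose or a line that the arm cannot do raises env.PlanningError and nothing moves.
- job.job_done(): hands the job in, once; it reports no verdict.
The state is a dict: "time": time; "qpos": joint angles; "joint_velocities": joint speeds; "joint_torque": joint torques, N m; "tcp_pos": TCP position; "orientation": TCP orientation; "force": force on the tool from outside, world axes, zero at the start; "torque": the same for the moment, N m; "opening": finger opening in m.
Only numpy, scipy, OpenCV 4.12 (cv2) and the standard library are available. Lean on these libraries where they do the work, as an engineer would, in place of code of your own. Each camera call takes 0.05 s, during which the arm holds its last target.

## Working session

There is one attempt and no reset: what is moved stays moved. The work goes in short steps, each a Python script; the robot and the scene stay as the last script left them, time stands still between calls to the robot, and variables do not carry over. Pictures are saved under pics/ and viewed, and the job is handed in when it is done.

```bash
mkdir -p pics; ls
cat > h.py <<'E'
import numpy as np, cv2
from cell import env, kin, camera, calibration, job
def cal(n):
    c=calibration(n); R,_=cv2.Rodrigues(np.array(c["rvec"],float)); return c,R,np.array(c["tvec"],float).ravel()
def cloud(n,d):
    c,R,t=cal(n); v,u=np.mgrid[:d.shape[0],:d.shape[1]]
    P=np.stack([(u-c["cx"])/c["fx"]*d,(v-c["cy"])/c["fy"]*d,d],-1)
    return (P-t)@R
def proj(n,p):
    c,R,t=cal(n); q=np.atleast_2d(p)@R.T+t
    return np.stack([q[:,0]/q[:,2]*c["fx"]+c["cx"],q[:,1]/q[:,2]*c["fy"]+c["cy"]],-1)
E
python3 - <<'E'
from h import *
for n in("side","top"):
    p,d=camera(n); cv2.imwrite(f"pics/{n}0.png",p); np.savez(f"{n}0.npz",p=p,d=d)
    c,R,t=cal(n); print(n,c["fx"],-R.T@t, R[2])
s=env.get_state(); print(s["time"],s["orientation"],s["force"],s["opening"])
E
```

```text
pics
side 505.73123946339115 [0.31412564 1.12873538 0.71994882] [ 0.19685163 -0.85366729 -0.48218419]
top 464.6027642849626 [4.06814813e-01 6.28083211e-04 1.37014786e+00] [ 0.10705402 -0.00350104 -0.99424704]
0.1 [-7.76093971e-04  9.80580689e-01  1.96114409e-01 -2.18697480e-04] [ 0.59576596  0.02851607 -0.655887  ] 0.08527700279105405
```

View pics/top0.png

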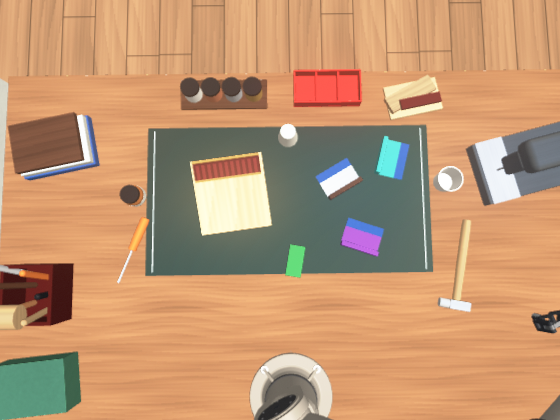

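View pics/side0.png

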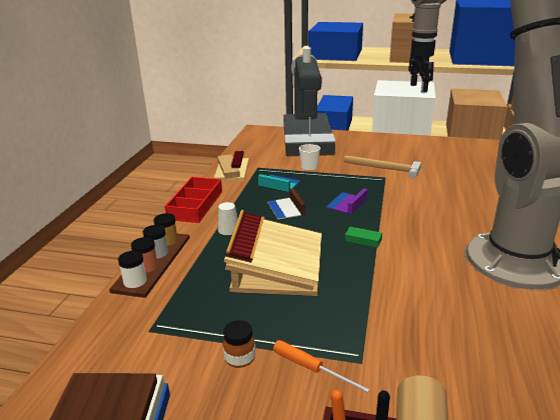

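Candidates in the top view are the aluminium strip with the dark brown rail at (338,180), a turquoise one at (393,158), a purple one at (362,237), and offcuts with a dark red block at (415,98). The description fits (338,180), so I'll check it in a crop.

Run:
```python
from h import *
a=np.load("top0.npz"); b=np.load("side0.npz")
A=cv2.resize(a["p"][140:220,300:400],None,fx=4,fy=4,interpolation=0)
B=cv2.resize(b["p"][180:230,255:355],None,fx=4,fy=4,interpolation=0)
C=cv2.resize(a["p"][145:245,180:280],None,fx=4,fy=4,interpolation=0)
L=np.vstack([A,B]); L=L[:520]; C=np.vstack([C,np.zeros((120,400,3),np.uint8)])
cv2.imwrite("pics/crop0.png",np.hstack([L,C]))
```

```text
(no output)
```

View pics/crop0.png

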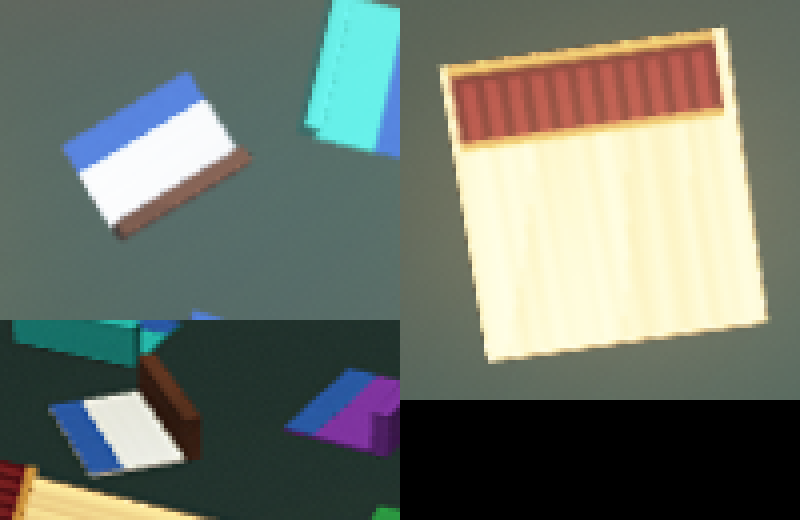

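Confirmed: crop shows white tongue, blue band and dark brown rail. Now I'll measure the strip and shell.

```bash
cat > meas.py <<'E'
from h import *
def ray_plane(n,uv,p0,nn):
    c,R,t=cal(n); C=-R.T@t
    uv=np.atleast_2d(uv).astype(float)
    r=np.stack([(uv[:,0]-c["cx"])/c["fx"],(uv[:,1]-c["cy"])/c["fy"],np.ones(len(uv))],-1)@R
    s=((p0-C)@nn)/(r@nn); return C+r*s[:,None]
def box(n,x0,x1,y0,y1):
    m=np.zeros((420,560),bool); m[y0:y1,x0:x1]=1; return m
def strip_masks(p,m):
    h=cv2.cvtColor(p,cv2.COLOR_BGR2HSV); H,S,V=cv2.split(h)
    blue=m&(H>100)&(H<125)&(S>110)&(V>110)
    white=m&(S<40)&(V>150)
    return blue,white
def cc(m):
    n,l,s,c=cv2.connectedComponentsWithStats(m.astype(np.uint8)); k=1+np.argmax(s[1:,4]); return l==k
E
python3 - <<'E'
from meas import *
Z=np.array([0,0,1.])
for n,bx in(("top",(312,366,152,203)),("side",(262,302,190,222))):
    a=np.load(n+"0.npz"); p,d=a["p"],a["d"]
    bl,wh=strip_masks(p,box(n,*bx)); bl,wh=cc(bl),cc(wh); print(n,bl.sum(),wh.sum())
    cen=[]
    for m in(bl,wh):
        v,u=np.nonzero(m); P=ray_plane(n,np.c_[u,v],np.array([0,0,.004]),Z); cen.append(P.mean(0))
        print(" cen",P.mean(0).round(4), "depthz",np.median(cloud(n,d)[m][:,2]).round(4))
    v,u=np.nonzero(bl|wh); P=ray_plane(n,np.c_[u,v],np.array([0,0,.004]),Z)
    r=cv2.minAreaRect((P[:,:2]*1000).astype(np.float32)); bp=cv2.boxPoints(r)
    print(" rect",r,bp.round(1).tolist())
    w=cen[0]-cen[1]; print(" dist",np.linalg.norm(w)," yaw bw",np.arctan2(w[1],w[0]))
# shell
a=np.load("top0.npz"); p,d=a["p"],a["d"]; h=cv2.cvtColor(p,cv2.COLOR_BGR2HSV)
c=cloud("top",d)
m=box("top",185,280,145,242)
print("HSV board",h[200,235],"lap",h[167,225], "table z",np.median(c[240:260,200:280,2]))
b=m&(h[...,2]>215)&(c[...,2]>0.03); b=cc(b)
er=cv2.erode(b.astype(np.uint8),np.ones((9,9)))>0; er[:185]=0
P=c[er]; P=P[P[:,2]>0]; c0=P.mean(0); nn=np.linalg.svd(P-c0,full_matrices=False)[2][2]; nn*=np.sign(nn[2])
print("plane",c0,nn,"tilt",np.arccos(nn[2]),"std",((P-c0)@nn).std())
v,u=np.nonzero(b); Q=ray_plane("top",np.c_[u,v],c0,nn)
np.save("plane.npy",np.r_[c0,nn])
up=Z-nn*nn[2]; up/=np.linalg.norm(up); print("uphill yaw plane",np.arctan2(up[1],up[0]))
lf=np.cross(nn,up); q=np.c_[(Q-c0)@up,(Q-c0)@lf]*1000
r=cv2.minAreaRect(q.astype(np.float32)); print(r,cv2.boxPoints(r).round(1).tolist())
print(proj("top",c0))
E
```

```text
top 291 570
 cen [ 0.6419 -0.1366  0.004 ] depthz 0.0038
 cen [ 0.6105 -0.1544  0.004 ] depthz 0.0037
 rect ((621.4125366210938, -148.27780151367188), (70.16078186035156, 112.05508422851562), 30.368844985961914) [[562.7999877929688, -117.69999694824219], [619.5, -214.39999389648438], [680.0, -178.89999389648438], [623.4000244140625, -82.19999694824219]]
 dist 0.03608610779727865  yaw bw 0.5161294713047908
side 142 282
 cen [ 0.6435 -0.1293  0.004 ] depthz 0.0023
 cen [ 0.6111 -0.1456  0.004 ] depthz 0.0019
 rect ((622.5897216796875, -140.4847869873047), (70.4072265625, 113.36588287353516), 30.062118530273438) [[563.7000122070312, -109.0999984741211], [620.5, -207.1999969482422], [681.5, -171.89999389648438], [624.7000122070312, -73.80000305175781]]
 dist 0.03634233544220406  yaw bw 0.46587876009477086
HSV board [ 27  33 255] lap [  4 145 187] table z 3.5662882230506214e-06
plane [0.53449606 0.15720707 0.07122704] [ 0.99783872 -0.01311855  0.06438776] tilt 1.5063639894727894 std 0.03325928380189424
uphill yaw plane 3.1284464501670954
((31840.939453125, 2264.990234375), (114051.296875, 11132.2880859375), 8.702367782592773) [[-25370.400390625, -861.0], [-23686.0, -11865.2001953125], [89052.203125, 5391.0], [87367.8984375, 16395.099609375]]
[[231.40513462 204.88309   ]]
```

Run:
```python
from meas import *
Z=np.array([0,0,1.])
def fit(P):
    for _ in range(5):
        c0=np.median(P,0) if _==0 else P.mean(0); nn=np.linalg.svd(P-c0,full_matrices=False)[2][2]; nn*=np.sign(nn[2]); e=(P-c0)@nn; P=P[abs(e)<max(3*e.std(),.0005)] if _ else P[abs(e)<.02]
    return c0,nn,e.std(),len(P)
A={}
for n in("top","side"):
    a=np.load(n+"0.npz"); p,d=a["p"],a["d"]; h=cv2.cvtColor(p,cv2.COLOR_BGR2HSV); A[n]=(p,d,h,cloud(n,d))
# world region based: board bare region; use top
p,d,h,c=A["top"]
m=box("top",185,280,145,242)&(d>.5)
b=cc(m&(h[...,2]>215)&(c[...,2]>0.03)&(c[...,2]<.2))
er=cv2.erode(b.astype(np.uint8),np.ones((7,7)))>0; er[:185]=0
c0,nn,sd,k=fit(c[er]); print("top plane",c0,nn,np.arccos(nn[2]),sd,k)
p2,d2,h2,c2=A["side"]
s=box("side",262,315,228,278)&(d2>.3); 
v,u=np.nonzero(s); 
P=c2[s]; P=P[(abs((P-c0)@nn)<.015)]; c0s,nns,sds,ks=fit(P); print("side plane",c0s,nns,np.arccos(nns[2]),sds,ks, "offset",(c0-c0s)@nn)
for n,bx in (("side",(300,340,280,320)),("side",(300,320,190,200)),("side",(320,335,205,215)),("top",(200,280,245,265)),("top",(290,320,150,170))):
    q=A[n][3][box(n,*bx)&(A[n][1]>.3)]; print(n,bx,np.median(q,0).round(4))
np.save("plane.npy",np.r_[c0,nn])
up=Z-nn*nn[2]; up/=np.linalg.norm(up); print("uphill yaw plane",np.arctan2(up[1],up[0]))
lf=np.cross(nn,up)
v,u=np.nonzero(b); Q=ray_plane("top",np.c_[u,v],c0,nn)
q=np.c_[(Q-c0)@up,(Q-c0)@lf]*1000
cv2.imwrite("pics/bmask.png",cv2.resize((b[140:250,180:290]*255).astype(np.uint8),None,fx=5,fy=5,interpolation=0))
r=cv2.minAreaRect(q.astype(np.float32)); print(r,cv2.boxPoints(r).round(1).tolist())
```

```text
top plane [0.53395711 0.15497795 0.06624661] [-0.23840262 -0.02904309  0.97073204] 0.24253599866225592 0.0026338965500077994 2189
side plane [0.53714517 0.17054625 0.06556602] [-0.23580094 -0.03082821  0.97131228] 0.24010808851965829 0.0012700334607015252 2442 offset 0.0018728689147263218
side (300, 340, 280, 320) [ 0.4509  0.2507 -0.0008]
side (300, 320, 190, 200) [ 0.5646 -0.2491 -0.0017]
side (320, 335, 205, 215) [ 0.4968 -0.1626 -0.0011]
top (200, 280, 245, 265) [0.3952 0.1434 0.    ]
top (290, 320, 150, 170) [ 6.756e-01 -5.400e-02  2.000e-04]
uphill yaw plane 0.12122634073107813
((34.04020690917969, -0.1650390625), (209.0629425048828, 199.60174560546875), 0.3218950629234314) [[-71.0999984741211, 99.0], [-69.9000015258789, -100.5999984741211], [139.10000610351562, -99.4000015258789], [138.0, 100.19999694824219]]
```

View pics/bmask.png

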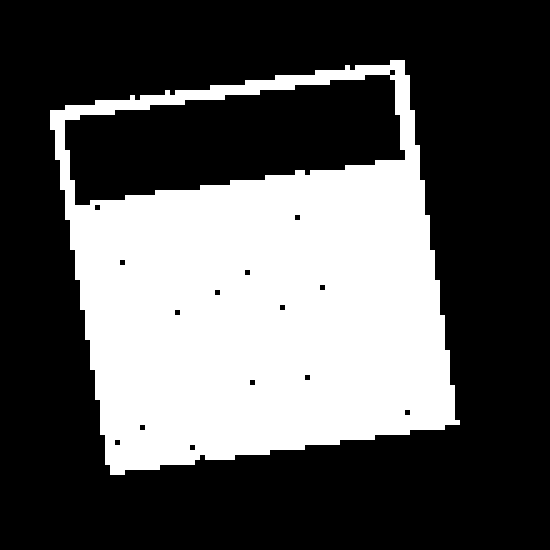

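```bash
cat > geo.py <<'E'
from h import *
from scipy.spatial.transform import Rotation as Ro
pl=np.load("plane.npy"); c0=pl[:3]
yaw=0.125; tilt=0.241
ux=np.array([np.cos(tilt)*np.cos(yaw),np.cos(tilt)*np.sin(yaw),np.sin(tilt)]); uy=np.array([-np.sin(yaw),np.cos(yaw),0]); uz=np.cross(ux,uy)
O=c0+.034*ux           # shell origin
M=O+.045*ux            # mouth
RS=np.c_[ux,uy,uz]
def quat(Rm): q=Ro.from_matrix(Rm).as_quat(); return [q[3],q[0],q[1],q[2]]
def toolR(Rstrip,s):   # tool z=-strip z, tool y = s*strip x
    z=-Rstrip[:,2]; y=s*Rstrip[:,0]; return np.c_[np.cross(y,z),y,z]
def yawR(a): return Ro.from_euler("z",a).as_matrix()
H=.081
E
python3 - <<'E'
from geo import *
print(O,M)
Rg=yawR(.53); g=np.array([.5855,-.168,0])
for s in(1,-1):
    for nm,p,R in(("hover",g+[0,0,.2],Rg),("grasp",g+[0,0,H],Rg),("place+",M+RS@[-.112,0,H+.06],RS),("place",M+RS@[-.112,0,H],RS),("end",M+RS@[-.048,0,H],RS)):
        q=kin.inverse_kinematics(list(p),quat(toolR(R,s))); print(s,nm,None if q is None else np.round(q,2))
E
```

```text
[0.56671689 0.15909439 0.07436152] [0.61007542 0.16454261 0.08510184]
1 hover [ 0.58  0.54 -0.54  1.78  0.34  0.91  0.42]
1 grasp [ 0.53  0.7  -0.48  1.84  0.47  0.72  0.32]
1 place+ [ 0.37  0.41 -0.99  2.17  0.78  0.65 -1.03]
1 place [ 0.06  0.45 -0.62  2.19  0.81  0.47 -1.07]
1 end [ 0.22  0.55 -0.8   2.04  0.87  0.63 -1.03]
-1 hover [ 0.1   0.48  0.11  1.82 -0.07  0.84 -2.38]
-1 grasp [ 0.06  0.66  0.15  1.87 -0.16  0.62 -2.3 ]
-1 place+ [ 0.5   0.51 -1.18  2.17  0.91  0.75  2.01]
-1 place [ 0.48  0.7  -1.19  2.17  1.19  0.81  1.8 ]
-1 end [ 0.47  0.76 -1.19  2.03  1.15  0.89  1.93]
```

Run:
```python
from geo import *
Rg=toolR(yawR(.53),1); g=np.array([.5855,-.168,0])
env.reach(list(g+[0,0,.16]),quat(Rg)); env.grip(.05,60)
s=env.get_state(); print(s["time"],s["tcp_pos"],s["qpos"],s["force"])
for n in("side","top"):
    p,d=camera(n); np.savez(f"{n}1.npz",p=p,d=d)
    u,v=proj(n,g+[0,0,.03])[0].astype(int); tip=proj(n,np.array(s["tcp_pos"])-[0,0,.073]); print(n,tip, proj(n,[g,g+yawR(.53)@[.077,0,0]]))
    if n=="side":
        a=p[v-70:v+50,u-70:u+70]
    else: b=p[v-60:v+60,u-70:u+70]
cv2.imwrite("pics/hov.png",cv2.resize(np.hstack([a,b]),(800,343),interpolation=0))
```

```text
2.6167 [ 0.58548463 -0.16812335  0.1600046 ] [ 0.5669669   0.59259766 -0.52560701  1.80579402  0.3837504   0.84600455
  0.38681554] [0.34627344 0.59160707 0.13860605]
side [[297.61856751 179.14890961]] [[297.83246009 205.54506376]
 [273.04266187 209.73786601]]
top [[347.42238085 184.54178295]] [[343.64798612 188.6239838 ]
 [330.04306013 166.76490177]]
```

View pics/hov.png

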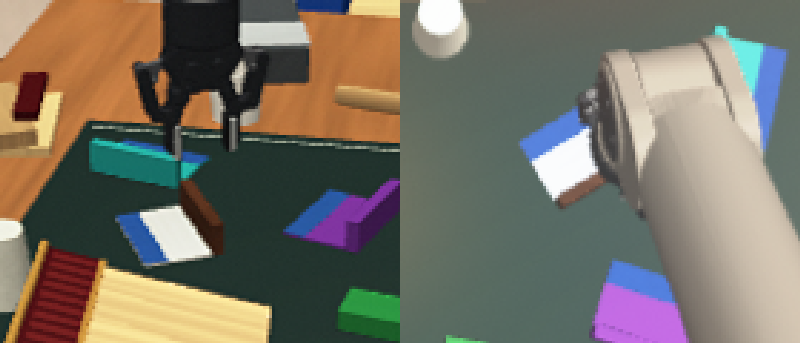

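The side view shows the open fingers at crop px 178 and 232, straddling the dark rail at about 203. I'll descend and grip.

Run:
```python
from geo import *
g=np.array([.5855,-.168,0])
print(env.movel(list(g+[0,0,.081]),.08,stop_force=8))
s=env.get_state(); print(s["tcp_pos"],s["force"])
env.grip(0.0,70)
s=env.get_state(); print(s["time"],s["opening"],s["force"],s["tcp_pos"])
env.movel(list(g+[0,0,.22]),.12); env.dwell(.3)
s=env.get_state(); print(s["time"],s["opening"],s["force"],s["tcp_pos"])
for n in("side","top"):
    p,d=camera(n); np.savez(f"{n}2.npz",p=p,d=d)
    u,v=proj(n,g+[0,0,.14])[0].astype(int)
    if n=="side": a=p[v-60:v+60,u-70:u+70]
    else: b=p[v-60:v+60,u-70:u+70]
cv2.imwrite("pics/lift.png",cv2.resize(np.hstack([a,b]),(800,343),interpolation=0))
```

```text
False
[ 0.58591024 -0.16800569  0.08152983] [0.31729482 0.79380823 0.60020953]
4.275 0.012706429518855507 [-1.17259406 -0.24179461  4.96457461] [ 0.58593274 -0.16799911  0.08163048]
5.8833 0.013234706881146948 [ 0.0917479   0.28891616 -1.79280126] [ 0.58537493 -0.16796085  0.21961055]
```

View pics/lift.png

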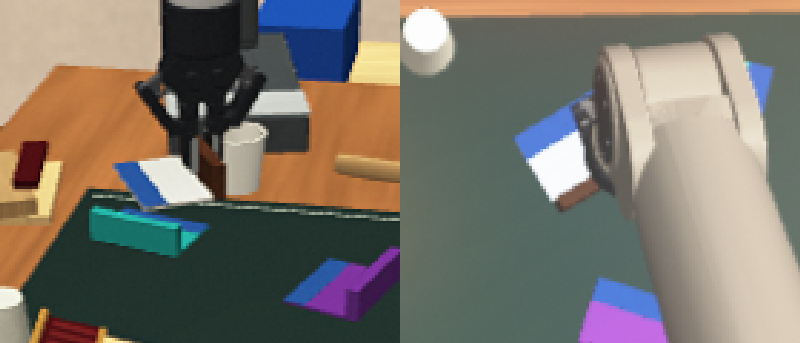

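Strip lifted. Next I'll check its pitch and lateral position in the grip from the side-camera depth.

Run:
```python
from geo import *
from meas import strip_masks, ray_plane
a=np.load("side2.npz"); p,d=a["p"],a["d"]; c=cloud("side",d)
R=yawR(.53); tcp=np.array([.58537,-.16796,.21961])
L=(c-tcp)@R+[0,0,.081]    # nominal strip frame
m=(d>.3)&(L[...,0]>-.03)&(L[...,0]<.1)&(abs(L[...,1])<.09)&(L[...,2]>-.03)&(L[...,2]<.03)
h=cv2.cvtColor(p,cv2.COLOR_BGR2HSV)
bl,wh=strip_masks(p,m); print(bl.sum(),wh.sum())
t=cv2.erode((bl|wh).astype(np.uint8),np.ones((3,3)))>0
P=L[t]; A=np.c_[P[:,:2],np.ones(len(P))]; k=np.linalg.lstsq(A,P[:,2],rcond=None)[0]; e=P[:,2]-A@k
g=abs(e)<2*e.std(); k=np.linalg.lstsq(A[g],P[g,2],rcond=None)[0]; print("z=ax+by+c",k,e.std(),g.sum())
# same reference on the bench
a0=np.load("side1.npz")
# in-plane position via top-of-tongue plane
for n in("side","top"):
    a=np.load(n+"2.npz"); c=cloud(n,a["d"]); Lh=(c-tcp)@R+[0,0,.081]
    m=(a["d"]>.3)&(Lh[...,0]>-.03)&(Lh[...,0]<.1)&(abs(Lh[...,1])<.09)&(abs(Lh[...,2])<.03)
    bl,wh=strip_masks(a["p"],m)
    for q in(bl,wh):
        v,u=np.nonzero(q); 
        if len(v)<20: continue
        Q=ray_plane(n,np.c_[u,v],tcp+R@[0,0,-.077],R[:,2]); q2=(Q-tcp)@R; print(n,len(v),"cen",q2.mean(0).round(4),"range",np.percentile(q2,[1,99],axis=0)[:,:2].round(4).tolist())
```

```text
126 250
z=ax+by+c [0.00857465 0.00348185 0.00087744] 0.0012311504684000862 213
side 126 cen [ 0.068   0.0085 -0.077 ] range [[0.0568, -0.045], [0.0789, 0.059]]
side 250 cen [ 0.0329  0.0111 -0.077 ] range [[0.0107, -0.0453], [0.0543, 0.064]]
top 194 cen [ 0.0633  0.0245 -0.077 ] range [[0.0513, -0.012], [0.0744, 0.0544]]
top 287 cen [ 0.0289  0.0308 -0.077 ] range [[0.0071, 0.0033], [0.049, 0.0545]]
```

Run:
```python
from geo import *
q=quat(toolR(RS,1)); P=lambda x,z,y=0:list(M+RS@[x,y,z+H])
env.reach(P(-.117,.06),q); env.dwell(.3)
f0=np.array(env.get_state()["force"]); np.save("f0.npy",f0); print("base",f0)
print(env.movel(P(-.117,.012),.08,stop_force=5))
print(env.movel(P(-.117,-.010),.02,stop_force=3.0)); env.dwell(.3)
s=env.get_state(); print(s["time"],RS.T@(np.array(s["force"])-f0),RS.T@np.array(s["torque"]),"rel",RS.T@(np.array(s["tcp_pos"])-M)-[0,0,H], s["opening"])
for n in("side","top"):
    p,d=camera(n); np.savez(f"{n}3.npz",p=p,d=d)
    u,v=proj(n,M-.05*ux)[0].astype(int); a=p[v-60:v+60,u-70:u+70]
    if n=="side": b=a
cv2.imwrite("pics/place.png",cv2.resize(np.hstack([b,a]),(800,343),interpolation=0))
```

```text
base [ 0.02267727 -0.10586624 -1.43214454]
False
True
9.275 [1.57714866 0.94093285 3.79673428] [ 0.14734168 -0.08333997  0.0118457 ] rel [-0.11744353 -0.00017068 -0.00022021] 0.013057076767436258
```

View pics/place.png

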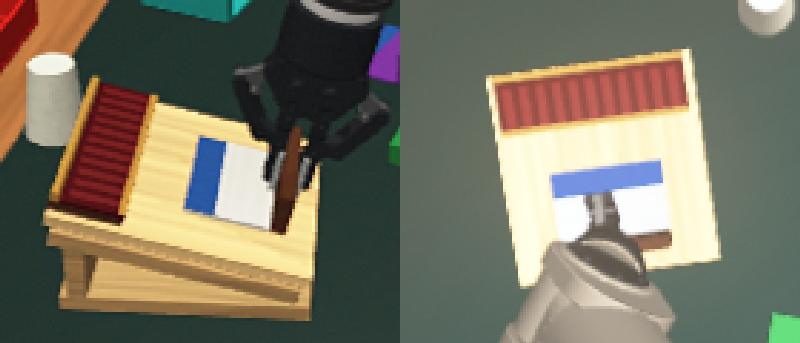

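The strip lies on the bare slope with a gap to the lap. Now I'll measure the gap, centring and squareness numerically.

```bash
cat > m3.py <<'E'
from geo import *
from meas import strip_masks, ray_plane, cc
import sys
def shellpos(n,m,z):
    v,u=np.nonzero(m); Q=ray_plane(n,np.c_[u,v],M+uz*z,uz); return (Q-M)@RS
def run(k):
  for n in("top","side"):
    a=np.load(f"{n}{k}.npz"); p=a["p"]; h=cv2.cvtColor(p,cv2.COLOR_BGR2HSV)
    u,v=proj(n,M-.03*ux)[0].astype(int)
    m=np.zeros((420,560),bool); m[v-50:v+50,u-60:u+60]=1
    bl,_=strip_masks(p,m)
    if bl.sum()>20:
        bl=cc(bl); q=shellpos(n,bl,.003)
        r=cv2.minAreaRect((q[:,:2]*1000).astype(np.float32)); print(n,"blue cen",q.mean(0)[:2].round(4),"rect",np.round(r[0],1),np.round(r[1],1),r[2])
        Z=[(y,q[abs(q[:,1]-y)<.004,0].max()) for y in np.linspace(q[:,1].min()+.008,q[:,1].max()-.008,8)]; print("  front edge slope",np.polyfit(*zip(*Z),1).round(4))
    # lap: red
    red=m&((h[...,0]<9)|(h[...,0]>172))&(h[...,1]>100)&(h[...,2]>60)
    red=cc(cv2.morphologyEx(red.astype(np.uint8),cv2.MORPH_CLOSE,np.ones((3,3)))>0); q=shellpos(n,red,.011)
    Z=[(y,q[abs(q[:,1]-y)<.004,0].min()) for y in np.linspace(q[:,1].min()+.012,q[:,1].max()-.012,10)]
    print(n,"lap red x",np.percentile(q[:,0],[1,99]).round(4),"y",np.percentile(q[:,1],[.5,99.5]).round(4),"edge fit",np.polyfit(*zip(*Z),1).round(4))
    # board sides
    c=cloud(n,a["d"]); 
    b=m&(h[...,2]>150)&(h[...,1]<110)&(a["d"]>.3); L=(c-M)@RS
    b&=(abs(L[...,2])<.01)&(L[...,0]<-.01); q=L[b]; print(n,"board y",np.percentile(q[:,1],[.3,99.7]).round(4),"xmin",np.percentile(q[:,0],.3).round(4))
run(int(sys.argv[1]))
E
python3 m3.py 3
```

```text
top blue cen [-0.0559 -0.0023] rect [-55.9  -2.5] [ 20.7 105.6] 0.03313790261745453
  front edge slope [-0.0019 -0.0466]
top lap red x [0.0073 0.0498] y [-0.0907  0.089 ] edge fit [0.0027 0.0076]
top board y [-0.0997  0.0995] xmin -0.1486
side blue cen [-0.0526  0.0056] rect [-52.5   3. ] [108.8  22.5] 89.9675064086914
  front edge slope [ 0.0029 -0.042 ]
side lap red x [0.0097 0.0532] y [-0.0826  0.0973] edge fit [0.0011 0.0099]
side board y [-0.0956  0.1016] xmin -0.1455
```

```bash
cat > sl.py <<'E'
from geo import *
f0=np.load("f0.npy")
P=lambda x,z,y=0:list(M+RS@[x,y,z+H])
def rep(t=""):
    s=env.get_state(); f=RS.T@(np.array(s["force"])-f0)
    print(t,round(s["time"],2),"F",f.round(2),"T",(RS.T@np.array(s["torque"])).round(2),"rel",(RS.T@(np.array(s["tcp_pos"])-M)-[0,0,H]).round(4),round(s["opening"],4)); return f
def snap(k):
    for n in("side","top"):
        p,d=camera(n); np.savez(f"{n}{k}.npz",p=p,d=d)
        u,v=proj(n,M-.03*ux)[0].astype(int); a=p[v-60:v+60,u-70:u+70]
        if n=="side": b=a
    cv2.imwrite(f"pics/s{k}.png",cv2.resize(np.hstack([b,a]),(800,343),interpolation=0))
E
python3 - <<'E'
from sl import *
print(env.movel(P(-.117,-.0012,.0),.02,stop_force=6)); rep("press")
print(env.movel(P(-.105,-.0012,.002),.03,stop_force=8)); rep()
print(env.movel(P(-.080,-.0012,.002),.04,stop_force=8)); rep()
env.dwell(.2); rep(); snap(4)
E
python3 m3.py 4
```

```text
False
press 9.62 F [-0.69 -0.77  5.19] T [0.1  0.28 0.02] rel [-0.1175 -0.0002 -0.0013] 0.0122
False
 10.18 F [-2.15 -1.12  5.35] T [-0.15  0.69 -0.01] rel [-0.1051  0.0018 -0.0013] 0.0128
False
 10.96 F [-0.54 -0.62  5.35] T [0.02 0.37 0.02] rel [-0.0793  0.0021 -0.001 ] 0.0127
 11.16 F [1.73 0.59 4.49] T [-0.04  0.18 -0.04] rel [-0.0794  0.0021 -0.001 ] 0.0127
top blue cen [-0.0172 -0.0012] rect [-17.4  -0.4] [105.6  20.9] 89.7320785522461
  front edge slope [-0.0042 -0.0079]
top lap red x [0.0071 0.0501] y [-0.0909  0.0891] edge fit [0.0018 0.0077]
top board y [-0.0998  0.0996] xmin -0.1483
side blue cen [-0.0146  0.0089] rect [-14.6   6.7] [108.1  22.5] 89.77769470214844
  front edge slope [-0.0031 -0.0039]
side lap red x [0.0097 0.0532] y [-0.0815  0.0988] edge fit [-0.0005  0.0098]
side board y [-0.0939  0.1013] xmin -0.1456
```

View pics/s4.png

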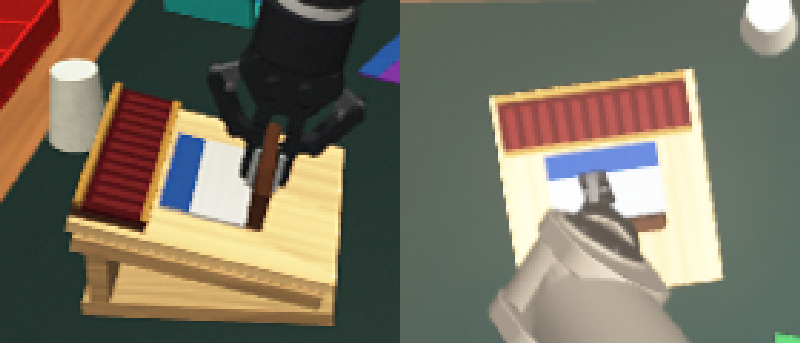

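```bash
python3 - <<'E'
from sl import *
print(env.movel(P(-.066,-.002,.002),.02,stop_force=6)); rep(); snap(5)
E
python3 m3.py 5
```

```text
True
 11.68 F [ 0.77 -0.54  6.05] T [-0.02 -0.17  0.01] rel [-0.0754  0.0019 -0.0018] 0.0124
top blue cen [-0.0134 -0.0011] rect [-13.7  -0.6] [105.2  20.9] 89.90623474121094
  front edge slope [ 0.004  -0.0041]
top lap red x [0.0071 0.0501] y [-0.0909  0.0892] edge fit [0.0018 0.0077]
top board y [-0.0999  0.0992] xmin -0.1482
side blue cen [-0.0109  0.0101] rect [-10.6   7.7] [108.   23.1] 89.95948791503906
  front edge slope [ 0.0091 -0.0002]
side lap red x [0.0096 0.0532] y [-0.0802  0.0996] edge fit [0.0015 0.0097]
side board y [-0.0945  0.1014] xmin -0.1457
```

View pics/s5.png

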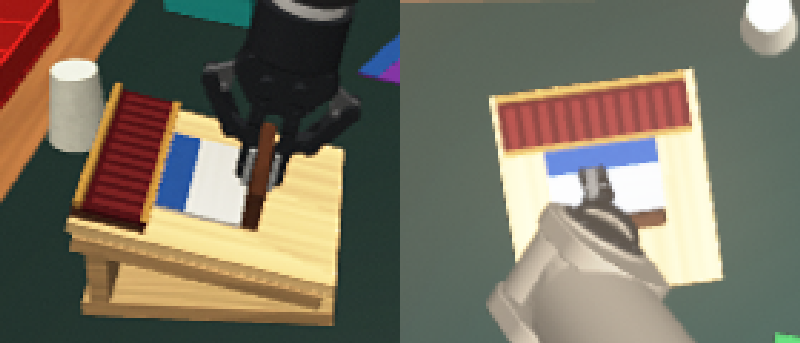

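It stopped on stick-slip and noise: F_x is about 0 and the tip is only at the lap edge. Continuing.

```bash
python3 - <<'E'
from sl import *
r=env.movel(P(-.064,-.002,.002),.02,stop_force=9); rep(r); snap(6)
E
python3 m3.py 6
```

```text
False 12.53 F [-3.79 -0.41  7.79] T [ 0.09  0.66 -0.01] rel [-0.0654  0.0019 -0.0023] 0.0125
top blue cen [-0.0085 -0.0018] rect [-8.9 -0.2] [ 11.1 104.4] 0.2877463400363922
  front edge slope [ 0.0041 -0.0041]
top lap red x [0.0071 0.0501] y [-0.0909  0.0885] edge fit [0.0027 0.0076]
top board y [-0.0997  0.0994] xmin -0.1487
side blue cen [-0.0057  0.011 ] rect [-5.6  8.6] [ 13.2 107.6] 0.0789630189538002
  front edge slope [-0.0005  0.0003]
side lap red x [0.0094 0.0531] y [-0.0791  0.1003] edge fit [-0.0001  0.0095]
side board y [-0.0938  0.1016] xmin -0.1456
```

View pics/s6.png

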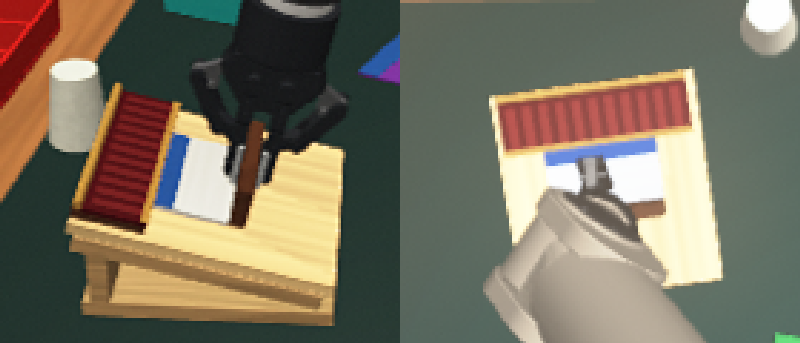

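```bash
python3 - <<'E'
from sl import *
r=env.movel(P(-.0445,-.002,.002),.025,stop_force=10); rep(r); env.dwell(.3); rep(); snap(7)
E
python3 m3.py 7
```

```text
False 13.57 F [-3.91 -0.67  7.76] T [0.06 0.65 0.01] rel [-0.046   0.002  -0.0024] 0.0131
 13.87 F [-3.67 -0.16  7.37] T [ 0.1   0.65 -0.04] rel [-0.046   0.002  -0.0023] 0.0129
top lap red x [0.0072 0.0501] y [-0.0907  0.0886] edge fit [0.0012 0.0077]
top board y [-0.0999  0.0992] xmin -0.1486
side lap red x [0.0094 0.0531] y [-0.0791  0.1003] edge fit [-0.0019  0.0094]
side board y [-0.0941  0.1017] xmin -0.1459
```

View pics/s7.png

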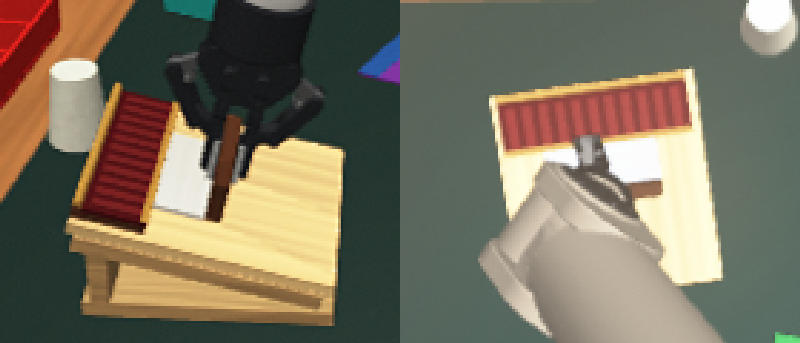

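The blue band is fully covered and the lap is down. I'll advance 2 mm more, press to about 10 N, then cross-check depth from the rail.

```bash
python3 - <<'E'
from sl import *
r=env.movel(P(-.0427,-.0035,.002),.02,stop_force=12); rep(r); env.dwell(.4)
for i in range(4): env.dwell(.1); rep()
snap(8)
E
python3 - <<'E'
from m3 import *
E
cat > m8.py <<'E'
from geo import *
from meas import ray_plane,cc
for n in("top","side"):
    a=np.load(n+"8.npz"); p=a["p"]; h=cv2.cvtColor(p,cv2.COLOR_BGR2HSV); H_,S,V=cv2.split(h)
    u,v=proj(n,M-.03*ux)[0].astype(int); m=np.zeros((420,560),bool); m[v-50:v+50,u-60:u+60]=1
    w=cc(m&(S<22)&(V>150)); vv,uu=np.nonzero(w); Q=(ray_plane(n,np.c_[uu,vv],M+uz*.002,uz)-M)@RS
    print(n,"white x",np.percentile(Q[:,0],[2,98]).round(4),"y",np.percentile(Q[:,1],[1,99]).round(4))
    br=m&((H_<12)|(H_>170))&(S>70)&(V<130); L=(cloud(n,a["d"])-M)@RS
    br&=(L[...,0]<-.02)&(L[...,2]<.05)&(L[...,2]>.005)
    L=L[br]; top=L[:,2]>.03; print(n,"rail pts",len(L),np.percentile(L,[3,50,97],axis=0).round(4).tolist(),"top face",top.sum(),np.median(L[top],0).round(4) if top.any() else None)
    # brass edge: profile of hue/sat along x at several y, plane z=.011
    for y in(-.065,.065):
        xs=np.arange(-.012,.016,.002); uv=proj(n,[M+RS@[x,y,.009] for x in xs]).astype(np.float32)
        print(n,y,[int(cv2.getRectSubPix(S,(1,1),tuple(map(float,q)))[0,0]) for q in uv])
E
python3 m8.py
```

```text
False 14.23 F [-5.34 -0.95 10.14] T [0.09 0.84 0.1 ] rel [-0.0445  0.002  -0.0038] 0.0129
 14.73 F [-5.09 -0.14 11.41] T [ 0.06  0.91 -0.01] rel [-0.0445  0.002  -0.0037] 0.0128
 14.83 F [-4.99 -0.49  9.86] T [ 0.12  0.94 -0.02] rel [-0.0445  0.002  -0.0037] 0.0126
 14.93 F [-4.33  0.02  9.26] T [0.09 0.82 0.02] rel [-0.0445  0.002  -0.0037] 0.013
 15.03 F [-5.32 -0.71 10.54] T [0.05 0.87 0.03] rel [-0.0445  0.002  -0.0038] 0.0129
top white x [-0.0397 -0.0018] y [-0.0557 -0.0063]Traceback (most recent call last):
  File "<stdin>", line 1, in <module>
  File "m3.py", line 25, in <module>
    run(int(sys.argv[1]))
            ~~~~~~~~^^^
IndexError: list index out of range
Traceback (most recent call last):
  File "m8.py", line 10, in <module>
    L=L[br]; top=L[:,2]>.03; print(n,"rail pts",len(L),np.percentile(L,[3,50,97],axis=0).round(4).tolist(),"top face",top.sum(),np.median(L[top],0).round(4) if top.any() else None)
                                                       ~~~~~~~~~~~~~^^^^^^^^^^^^^^^^^^^^
IndexError: index -1 is out of bounds for axis 0 with size 0
```

Run:
```python
import cv2,numpy as np
a=np.load("side8.npz")["p"];b=np.load("top8.npz")["p"]
from geo import proj,M
o=[]
for n,p in(("side",a),("top",b)):
    u,v=proj(n,M)[0].astype(int); o.append(cv2.resize(p[v-35:v+45,u-45:u+35],None,fx=5,fy=5,interpolation=0))
cv2.imwrite("pics/s8z.png",np.hstack(o))
```

```text
(no output)
```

View pics/s8z.png

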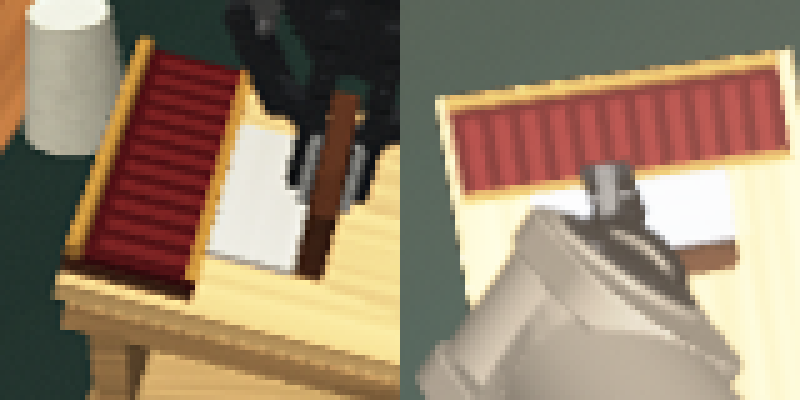

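Run:
```python
from sl import *
rep(); job.job_done(); rep()
```

```text
15.13 F [-5.38  0.55 10.63] T [ 0.1   0.87 -0.  ] rel [-0.0445  0.002  -0.0037] 0.0128
the job is handed in; nothing more can be done
the job is handed in; nothing more can be done
```

I took the strip by its dark rail and laid it flat on the bare slope, with its tip about 45 mm short of the lap. I then slid it under in steps and handed in at about 15 s, still gripping and pressing it.

**Last checks:**
- **Depth:** the blue band is fully hidden in both views. The top view puts the tip about 28–29 mm under the lap, against the 21–38 mm wanted.
- **Centring and squareness:** in the last picture with the blue band still visible, the strip was within about 2 mm of the lap's centre and 0.01 rad of square.
- **Lap:** it shows no visible lift in either view.
- **Force:** the push is about 10 N square to the board, plus about 5 N of friction along the slope.
- **Other things on the bench:** I never moved towards any of them, but I did not re-measure their positions at the end.

**What disagreed or failed:**
- **Cameras:** the side camera read about 2 mm low and up to 8 mm off sideways compared with the top one. I used the top view and compared strip and lap within one camera.
- **False stop:** one slide stopped early at its force limit, apparently from stick-slip friction. The lap had not moved, so I resumed.
- **Rail check:** my extra check of the rail's position in the depth image failed, because it found no rail points. The depth figure therefore rests on how much of the tongue is visible and on the arm's own position.

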